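# Find the specimen box with the loose pod and hold it out for regluing

## Robot

A 6-joint arm with a two-finger parallel gripper is mounted at the origin on the work surface. World frame = base frame: x ahead of the robot, y to its left, z up, the work surface at z = 0. Lengths are in m, angles in rad, forces in N, time in s.
With the tool pointing down it reaches from about 0.25 to 0.775 m from the base axis. Payload 4 kg.
Tool frame: the origin (TCP) lies on the centre line of the jaws, within the pads' length; the fingertips stand 17 mm ahead of it and the grasp point (between the pads) lies 2 mm behind it; z points along the fingers, y is the line along which they close (so a half turn about z gives the same grasp; the last joint's range is limited). The gripper opens to 94 mm and grips with 3 to 60 N. Pads are 16 mm wide; open, the fingers measure 119 mm over their backs; the gripper's body (75 mm by 177 mm) begins 78 mm behind the grasp point.
Start: joints at [-1.313, 0.087, 1.371, -0, 1.684, -0.103], TCP at [0.194, -0.515, 0.223] pointing down, gripper open.
Joint ranges: [-3.1, 3.1], [-0.76, 2.03], [0.27, 2.55], [-1.08, 4.22], [0.17, 2.65], [-2.57, 2.57]. Speed limits (rad/s): [2.79, 2.79, 3.14, 3.14, 3.14, 3.14].

## Interface

Orientations are given as [roll, pitch, yaw] about the fixed x, y, z axes, in that order (R = Rz(yaw) Ry(pitch) Rx(roll)).
In Python, from bench import robot gives the robot as it stands.
- The arm moves only by the tool servo_tool, never from a script. Its argument "plan" is a list of rows, each a list of 7 numbers: the shift along the tool's x, y, z normalised to -1 to 1, where 1 is 0.1 m, then the turn, a rotation vector about the tool's x, y, z normalised to -1 to 1, where 1 is pi/2 rad, then the finger opening in mm, from 0 to 94. In form: [[x, y, z, ax, ay, az, gripper], ...]. A call has 1 to 12 rows; each row is the pose to reach, as a shift and turn from the pose commanded when the call began, along the tool's axes at that moment; what a row does not reach only later rows make up. A row lasts 1/12 s, in which the tool goes at most 41.7 mm and 7.16 degrees, less where a joint would pass 70% of its speed; a pose out of reach is approached as far as the arm can. A call with a number of a shift or a turn outside -1 to 1 is refused whole. A call with a gripper value outside its range is refused whole. The fingers move at their own pace and stop on an object; the grip force is fixed at half the most. Time passes only in rows, so rows that repeat a pose let the fingers close. It gives the time, the measured TCP pose, the force, the opening and the grip force at its end, in the units of the state.
- robot.get_obs(): the state, without advancing time (a new reading comes with each control period).
- robot.snapshot(name): name is "scene" or "top"; returns the picture (480x640x3 uint8, red, green, blue); there is no depth.
- robot.camera_params(name): a dict with "camera_matrix" (3x3 intrinsics, pixels), "rvec" (rotation vector, rad) and "tvec" (3), from world to camera coordinates, as OpenCV has them. Camera axes: x right, y down, z forward; pixel columns grow to the right and rows downward; lengths in m; the calibration is good to about 2 mm. A picture is of the moment at which its call begins. camera_params takes no time and is no camera call.
- robot.close_job(): hands the job in; it is judged then, once.
Trained networks look in the newest picture that a camera, given by its name, has taken for a name from the list of things; names that differ only in an ending like _2 or _b are one class to them, and where a whole thing is asked for, a point or a joint stands for the part that bears it (a point fixed in the world has none). Each returns a list of dicts, best first, with "conf" (0 to 1); they miss things now and then, are a little off and sometimes report something else, mostly with a low value. They report only what shows in the picture. A call takes as long as a camera call. They do not tell look-alikes from the thing itself.
- robot.find_in(thing, camera): "extent" ([centre column, centre row, width, height] in pixels, round what is visible of it).
The state is a dict: "time": time; "joint_positions": joint angles; "qvel": joint speeds; "joint_torque": joint torques, N m; "tool_pos": TCP position; "ee_rot": TCP orientation; "wrist_force": force on the tool from outside, world axes, zero at the start; "wrist_torque": the same for the moment, N m; "width": finger opening in m; "finger_force": force on a finger pad.
Only numpy, scipy, OpenCV 4.12 (cv2) and the standard library are available. Lean on these libraries where they do the work, as an engineer would, in place of code of your own. Each camera call takes 0.05 s, during which the arm holds its last target. There are 200 camera calls.

## Task

In one of the three clear specimen boxes on the mounting bench the seed pod has come unglued: pick the boxes up one at a time and shake each back and forth along its length, clear of the bench, until you find the one that rattles, setting any sound box gently back upright where it stood. Then hold the rattling box out over the middle of the blank white card, level and still, 10 to 20 cm above it, and finish there while still holding it in the gripper. Leave the glue bottle, glue gun and pen pot alone.

Things in the scene. Friction and masses are not known exactly. Their poses are not given: they have to be found in the camera images.
- box_left: One of three identical closed specimen boxes, the left one as the robot sees it (largest y): white tray 16 mm high under a clear rigid cover, brown woody pod inside; 110 mm long (its x), 50 wide (its y), 48 high, about 0.2 kg, loose on the bench, its x within 0.5 rad of the robot's x. Origin: centre of underside, z up. Hard side walls, gripped across the 50 mm, mid-length, 30 to 40 N.
- box_middle: One of three identical closed specimen boxes, the middle one: white tray 16 mm high under a clear rigid cover, brown woody pod inside; 110 mm long (its x), 50 wide (its y), 48 high, about 0.2 kg, loose on the bench, its x within 0.5 rad of the robot's x. Origin: centre of underside, z up. Hard side walls, gripped across the 50 mm, mid-length, 30 to 40 N.
- box_right: One of three identical closed specimen boxes, the right one (smallest y): white tray 16 mm high under a clear rigid cover, brown woody pod inside; 110 mm long (its x), 50 wide (its y), 48 high, about 0.2 kg, loose on the bench, its x within 0.5 rad of the robot's x. Origin: centre of underside, z up. Hard side walls, gripped across the 50 mm, mid-length, 30 to 40 N.
- pod_left (a joint): Pod's place along the x of box_left, in rad on a dome of 90 mm radius (0.1 = 9 mm): 0, the middle, where it was glued, at the start. In two boxes it stays within 0.03 of 0 however shaken; in one (any of them) the 80 g pod is loose, slides to +-0.22, knocks on its stops when shaken and stays at one end, also when set down: plainly seen through the cover, only faintly felt.
- pod_middle (a joint): Pod's place along the x of box_middle, in rad on a dome of 90 mm radius (0.1 = 9 mm): 0, the middle, where it was glued, at the start. In two boxes it stays within 0.03 of 0 however shaken; in one (any of them) the 80 g pod is loose, slides to +-0.22, knocks on its stops when shaken and stays at one end, also when set down: plainly seen through the cover, only faintly felt.
- pod_right (a joint): Pod's place along the x of box_right, in rad on a dome of 90 mm radius (0.1 = 9 mm): 0, the middle, where it was glued, at the start. In two boxes it stays within 0.03 of 0 however shaken; in one (any of them) the 80 g pod is loose, slides to +-0.22, knocks on its stops when shaken and stays at one end, also when set down: plainly seen through the cover, only faintly felt.
- card_mid (a point): Centre of the top of the blank white mounting card, 150 mm (x) by 210 mm (y), lying flat on the bench beyond the boxes, fixed, 1 mm thick, z up.
- glue_bottle: White glue bottle, 44 mm across, 130 mm high, standing; origin at centre of its underside. A bystander.
- glue_gun: Black hot-glue gun lying on its side, about 250 mm with its stick and nozzle, 28 mm high; origin under the middle of its barrel. A bystander.
- pen_pot: Clear pen pot, 70 mm across, 90 mm high, with pens up to 150 mm; origin at centre of its underside. A bystander.
There are look-alikes about, which are no part of the job. What is shaped like the box_middle but blue, green or yellow is not meant.

How it is judged:
By the outcome, as a careful person would: the job done as asked, in the order asked, and still so for the second after the job is handed in, while the arm keeps its last pose, push and grip.
It also fails if it takes over 67 s, if anything falls off the work surface, if the arm or the gripper's body presses on something with over 40 N, if the wrist force passes 120 N, or if a joint passes its speed limit or range.

## Working session

There is one attempt and no reset: what is moved stays moved. The work goes in short steps, Python scripts to look and compute and a tool call to move; the robot and the scene stay as the last step left them, time stands still between calls to the robot, and variables do not carry over. Pictures are saved under pics/ and viewed, at most 10 in all, crops included, and the job is handed in when it is done.

Besides the shell and the picture viewer there is one more tool, called after "Call:" by a JSON object that holds its "name" and its "arguments". servo_tool: Moves the arm, as the interface text tells. Scaled input: -1 to 1 covers 0.1 m each way for a shift and pi/2 rad each way for a turn. Its arguments: {"type":"object","properties":{"plan":{"type":"array","items":{"type":"array","items":{"type":"number"}}}},"required":["plan"]}

```bash
mkdir -p pics; cat > h.py <<'E'
import numpy as np,cv2
from bench import robot
def P(c):
    p=robot.camera_params(c);K=np.array(p["camera_matrix"]);R=cv2.Rodrigues(np.array(p["rvec"],float))[0];t=np.array(p["tvec"],float).ravel();return K,R,t
def ray(c,u,v,z):
    K,R,t=P(c);o=-R.T@t;d=R.T@np.linalg.inv(K)@np.array([u,v,1.]);return o+d*(z-o[2])/d[2]
def proj(c,X):
    K,R,t=P(c);q=K@(R@np.array(X,float)+t);return q[:2]/q[2]
def snap(c,n=None):
    im=robot.snapshot(c)
    if n: cv2.imwrite(f"pics/{n}.png",im[:,:,::-1])
    return im
E
python3 - <<'E'
from h import *
a=snap("scene","s0");b=snap("top","t0")
for c in("top","scene"):
    K,R,t=P(c);print(c,K[0,0],-R.T@t)
for n in["box_left","card_mid","glue_bottle","glue_gun","pen_pot"]:
    for c in ("top",):
        for d in robot.find_in(n,c):print(n,c,np.round(d["extent"]),round(d["conf"],2),ray(c,*d["extent"][:2],0.02).round(3))
print(robot.get_obs())
E
```

```text
top 600.9350008552226 [ 0.4094553  -0.00913665  1.40794731]
scene 552.0601676160986 [1.53808709 0.15825939 0.69005584]
box_left top [250. 252.  43.  53.] 0.74 [0.477 0.189 0.02 ]
card_mid top [289. 183.  91.  67.] 0.64 [0.638 0.097 0.02 ]
card_mid top [340. 273.  28.  45.] 0.17 [ 0.427 -0.019  0.02 ]
glue_gun top [530. 202.  83.  70.] 0.85 [ 0.583 -0.459  0.02 ]
pen_pot top [148. 292.  46.  35.] 0.91 [0.388 0.428 0.02 ]
{'time': 0.35, 'joint_positions': array([-1.31307005e+00,  8.73669115e-02,  1.37101262e+00, -1.61021639e-05,
        1.68363138e+00, -1.03101120e-01]), 'qvel': array([ 0.00025019, -0.00199974, -0.00385836, -0.00052627,  0.0002194 ,
        0.0006584 ]), 'joint_torque': array([-3.57083945e-04, -3.39513552e+01, -3.02066767e+01,  7.17590167e-02,
        2.66910775e-02, -5.15157171e-05]), 'tool_pos': array([ 0.19414115, -0.51448941,  0.22225579]), 'ee_rot': array([-3.14117498e+00, -2.71303856e-05,  3.60825586e-01]), 'wrist_force': array([-0.36350424,  0.17164999, -0.17289607]), 'wrist_torque': array([-0.00610516, -0.02150307,  0.00626858]), 'finger_force': 0.0, 'width': 0.09400399285336747}
```

View pics/t0.png

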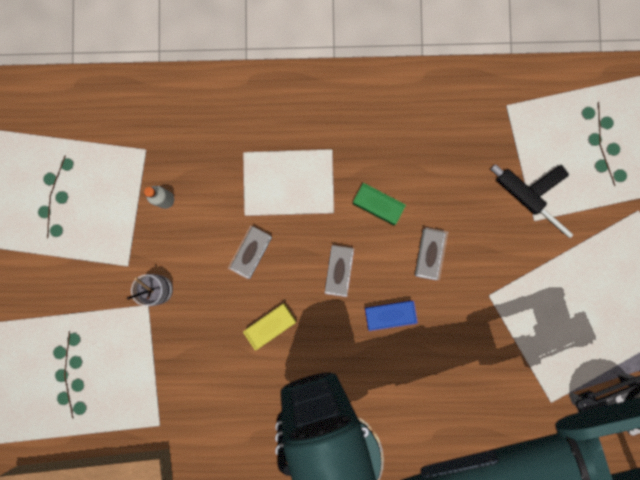

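View pics/s0.png

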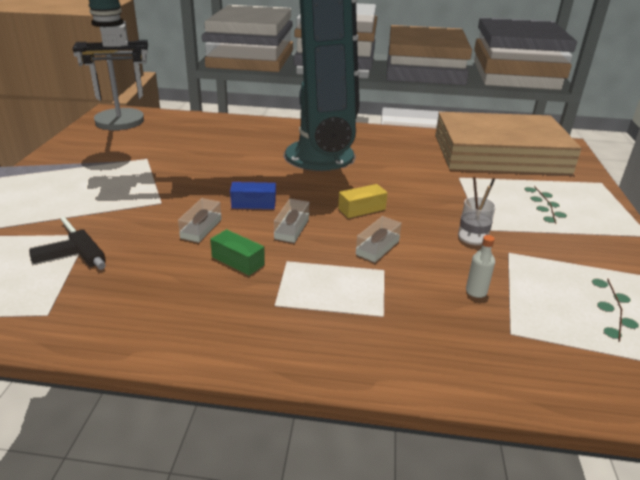

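The three clear, white-trayed boxes are at top pixels (250,252), (340,270) and (431,253), each with a brown pod. The look-alikes are solid green (378,203), yellow (270,326) and blue (390,314). The blank card is at (288,182); the other sheets carry plants or are bare sheets at the bench edge. I'll measure poses and confirm in one crop.

```bash
cat >> h.py <<'E'
def boxes(im,cs,c="top",z=0.024):
    hsv=cv2.cvtColor(im,cv2.COLOR_RGB2HSV)
    m=((hsv[:,:,1]<75)&(hsv[:,:,2]>90)).astype(np.uint8)*255
    out=[]
    for u,v in cs:
        w=np.zeros_like(m);w[v-34:v+35,u-34:u+35]=m[v-34:v+35,u-34:u+35]
        k=cv2.morphologyEx(w,cv2.MORPH_OPEN,np.ones((3,3)))
        cn=max(cv2.findContours(k,cv2.RETR_EXTERNAL,cv2.CHAIN_APPROX_NONE)[0],key=cv2.contourArea)
        r=cv2.minAreaRect(cn);q=cv2.boxPoints(r)
        X=np.array([ray(c,*p,z)[:2] for p in q]);e=[X[1]-X[0],X[2]-X[1]]
        l=max(e,key=np.linalg.norm);s=min(e,key=np.linalg.norm);l=l*np.sign(l[0])
        out.append((X.mean(0).round(4),round(float(np.arctan2(l[1],l[0])),3),np.linalg.norm(l).round(3),np.linalg.norm(s).round(3),q))
    return out
E
python3 - <<'E'
from h import *
im=cv2.imread("pics/t0.png")[:,:,::-1].copy()
v=im.copy()
for o in boxes(im,[(250,252),(340,270),(431,253)]):
    print(o[:4]); cv2.polylines(v,[o[4].round().astype(int)],True,(255,0,0),1)
hsv=cv2.cvtColor(im,cv2.COLOR_RGB2HSV)
m=((hsv[:,:,1]<60)&(hsv[:,:,2]>150)).astype(np.uint8);m[:140]=0;m[222:]=0;m[:,:230]=0;m[:,345:]=0
cn=max(cv2.findContours(m,0,2)[0],key=cv2.contourArea);r=cv2.minAreaRect(cn);print("card",r,ray("top",*r[0],0.001))
cr=cv2.resize(v[140:345,220:460],None,fx=3.3,fy=2.9,interpolation=cv2.INTER_CUBIC)[:600,:800];cv2.imwrite("pics/c0.png",cr[:,:,::-1])
E
```

```text
(array([0.4775, 0.189 ]), -0.496, np.float64(0.114), np.float64(0.056))
(array([ 0.4321, -0.0154]), -0.156, np.float64(0.115), np.float64(0.054))
(array([ 0.4678, -0.2261]), -0.21, np.float64(0.115), np.float64(0.055))
card ((288.0742492675781, 182.097900390625), (63.945335388183594, 89.59201049804688), 88.36341857910156) [0.64287632 0.10155575 0.001     ]
```

View pics/c0.png

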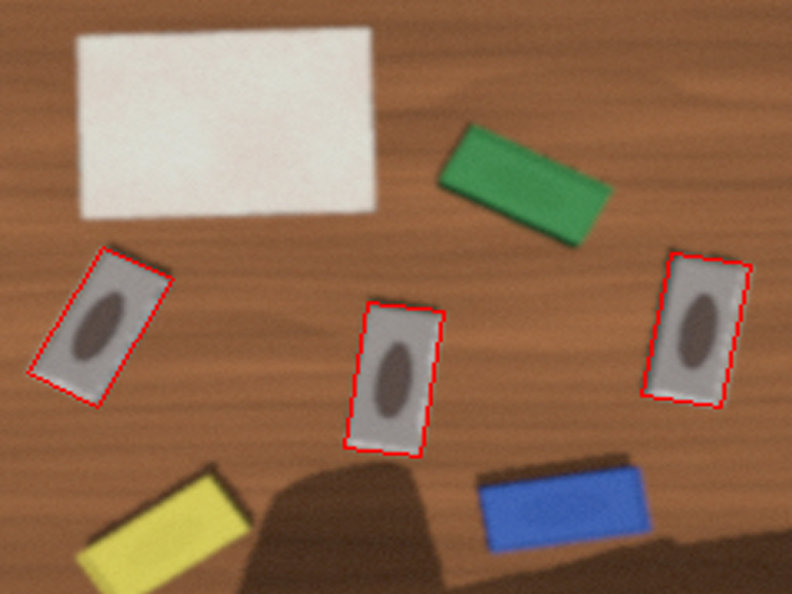

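The crop shows the fitted outlines sitting tight on the three clear boxes, with all pods centred. I'll start with the right box, which is nearest the arm.

Call:
{"name": "servo_tool", "arguments": {"plan": [[0.4,-0.19,0,0,0,0,94],[0.8,-0.38,0,0,0,0,94],[0.9,-0.43,0,0,0,0,94]]}}

```text
time: 0.6
tool_pos: [0.2654, -0.4399, 0.2226]
ee_rot: [-3.141, -0.002, 0.363]
wrist_force: [-0.5, 0.0, -0.2]
width: 0.0939
finger_force: 0.0
```

Call:
{"name": "servo_tool", "arguments": {"plan": [[0.4,-0.19,0,0,0,0,94],[0.8,-0.38,0,0,0,0,94],[0.9,-0.43,0,0,0,0,94]]}}

```text
time: 0.85
tool_pos: [0.3347, -0.3673, 0.2228]
ee_rot: [-3.141, -0.002, 0.364]
wrist_force: [-0.1, -0.9, 0.7]
width: 0.0935
finger_force: 0.0
```

Call:
{"name": "servo_tool", "arguments": {"plan": [[0.4,-0.19,0,0,0,0,94],[0.8,-0.38,0,0,0,0,94],[0.9,-0.43,0,0,0,0,94]]}}

```text
time: 1.1
tool_pos: [0.4037, -0.2952, 0.2227]
ee_rot: [-3.141, -0.002, 0.365]
wrist_force: [0.2, -1.0, -0.7]
width: 0.094
finger_force: 0.0
```

Call:
{"name": "servo_tool", "arguments": {"plan": [[0.4,-0.19,0.2,0,0,0.08,94],[0.88,-0.43,0.4,0,0,0.16,94],[0.88,-0.43,0.6,0,0,0.24,94],[0.88,-0.43,0.8,0,0,0.32,94],[0.88,-0.43,0.9,0,0,0.363,94],[0.88,-0.43,0.9,0,0,0.363,94]]}}

```text
time: 1.6
tool_pos: [0.4669, -0.2255, 0.1289]
ee_rot: [-3.139, 0.006, -0.209]
wrist_force: [-0.4, 0.1, -0.8]
width: 0.094
finger_force: 0.0
```

```bash
cat >> h.py <<'E'
from scipy.spatial.transform import Rotation as Ro
def go(x,y,z,yaw):
    o=robot.get_obs();R=Ro.from_euler("xyz",o["ee_rot"])
    T=Ro.from_euler("xyz",[np.pi,0,yaw])
    print("t",round(o["time"],2),"pos",o["tool_pos"].round(4),"rpy",o["ee_rot"].round(3),"w",round(o["width"],4),"f",round(o["finger_force"],1),"W",o["wrist_force"].round(1))
    print("need",(R.inv().apply(np.array([x,y,z])-o["tool_pos"])*10).round(3),((R.inv()*T).as_rotvec()/(np.pi/2)).round(3))
E
python3 -c "
from h import *
go(.4678,-.2261,.026,-.21)"
```

```text
t 1.6 pos [ 0.4669 -0.2255  0.1289] rpy [-3.139  0.006 -0.209] w 0.094 f 0.0 W [-0.4  0.1 -0.8]
need [0.016 0.006 1.029] [-0.001  0.004  0.   ]
```

Call:
{"name": "servo_tool", "arguments": {"plan": [[0.01,0,0.3,0,0,0,94],[0.01,0,0.6,0,0,0,94],[0.01,0,0.8,0,0,0,94],[0.01,0,0.95,0,0,0,94],[0.01,0,0.95,0,0,0,94],[0.01,0,0.95,0,0,0,94]]}}

```text
time: 2.1
tool_pos: [0.4693, -0.2279, 0.0379]
ee_rot: [-3.142, 0.0, -0.209]
wrist_force: [0.5, -0.0, 1.4]
width: 0.0939
finger_force: 0.0
```

```bash
python3 -c "
from h import *
go(.4678,-.2261,.026,-.21)"
```

```text
t 2.1 pos [ 0.4693 -0.2279  0.0379] rpy [-3.142  0.    -0.209] w 0.0939 f 0.0 W [ 0.5 -0.   1.4]
need [-0.018 -0.014  0.119] [-0.     0.     0.001]
```

Call:
{"name": "servo_tool", "arguments": {"plan": [[-0.02,-0.014,0.12,0,0,0,94],[-0.02,-0.014,0.12,0,0,0,70],[-0.02,-0.014,0.12,0,0,0,60],[-0.02,-0.014,0.12,0,0,0,50],[-0.02,-0.014,0.12,0,0,0,40],[-0.02,-0.014,0.12,0,0,0,40],[-0.02,-0.014,0.12,0,0,0,40],[-0.02,-0.014,0.12,0,0,0,40],[-0.02,-0.014,0.12,0,0,0,40]]}}

```text
time: 2.85
tool_pos: [0.4678, -0.226, 0.0258]
ee_rot: [3.141, -0.0, -0.209]
wrist_force: [-0.7, -0.1, 1.3]
width: 0.0498
finger_force: 30.0
```

Call:
{"name": "servo_tool", "arguments": {"plan": [[0,0,-0.15,0,0,0,40],[0,0,-0.45,0,0,0,40],[0,0,-0.75,0,0,0,40],[0,0,-0.95,0,0,0,40],[0,0,-1,0,0,0,40],[0,0,-1,0,0,0,40]]}}

```text
time: 3.35
tool_pos: [0.4685, -0.2262, 0.1268]
ee_rot: [3.141, -0.003, -0.209]
wrist_force: [-0.1, 0.2, -1.7]
width: 0.0498
finger_force: 30.0
```

Call:
{"name": "servo_tool", "arguments": {"plan": [[0.35,0,0,0,0,0,40],[0,0,0,0,0,0,40],[-0.35,0,0,0,0,0,40],[0,0,0,0,0,0,40],[0.35,0,0,0,0,0,40],[0,0,0,0,0,0,40],[-0.35,0,0,0,0,0,40],[0,0,0,0,0,0,40],[0.35,0,0,0,0,0,40],[0,0,0,0,0,0,40],[-0.35,0,0,0,0,0,40],[0,0,0,0,0,0,40]]}}

```text
time: 4.35
tool_pos: [0.4454, -0.2143, 0.1106]
ee_rot: [-3.13, 0.041, -0.211]
wrist_force: [-1.1, 2.1, -8.8]
width: 0.0496
finger_force: 30.0
```

Call:
{"name": "servo_tool", "arguments": {"plan": [[0.35,0,0,0,0,0,40],[-0.05,0,0,0,0,0,40],[-0.35,0,0,0,0,0,40],[0.05,0,0,0,0,0,40],[0.35,0,0,0,0,0,40],[0,0,0,0,0,0,40],[-0.35,0,0,0,0,0,40],[0,0,0,0,0,0,40],[0,0,0,0,0,0,40],[0,0,0,0,0,0,40],[0,0,0,0,0,0,40],[0,0,0,0,0,0,40]]}}

```text
time: 5.35
tool_pos: [0.4682, -0.2262, 0.1258]
ee_rot: [3.141, -0.001, -0.209]
wrist_force: [-0.2, 0.1, -2.5]
width: 0.05
finger_force: 30.0
```

```bash
python3 -c "
from h import *
go(.4678,-.2261,.126,-.21)
a=snap('scene');b=snap('top')
p=proj('scene',[.468,-.226,.126]);u,v=p.round().astype(int)
A=cv2.resize(a[v-50:v+50,u-50:u+50],(400,400),interpolation=2)
u,v=proj('top',[.468,-.226,.126]).round().astype(int)
B=cv2.resize(b[v-50:v+50,u-50:u+50],(400,400),interpolation=2)
cv2.imwrite('pics/r1.png',np.hstack([A,B])[:,:,::-1])"
```

```text
t 5.35 pos [ 0.4682 -0.2262  0.1258] rpy [ 3.141e+00 -1.000e-03 -2.090e-01] w 0.05 f 30.0 W [-0.2  0.1 -2.5]
need [-0.004  0.    -0.002] [ 0. -0.  0.]
```

View pics/r1.png

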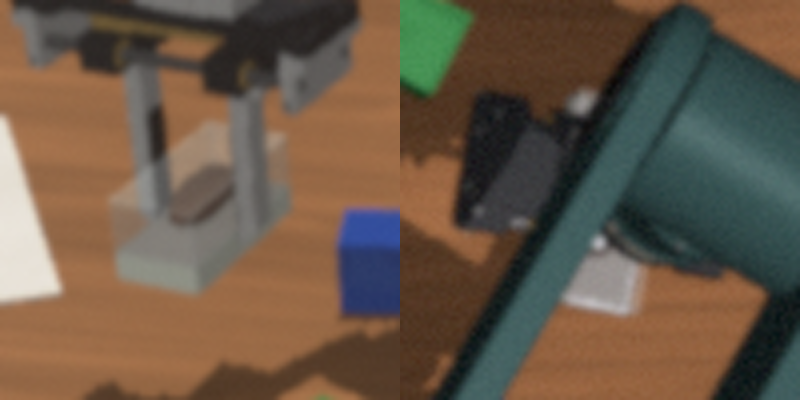

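```bash
python3 -c "
from h import *
c=proj('scene',[.468,-.226,.126]).round()
d=np.array([np.cos(.21),-np.sin(.21),0])
for off in(-.02,0,.02):
  for e in (-.028,.028):
    print(off,e,[((proj('scene',np.array([.468,-.226,z])+(off+e)*d)-c+50)*4).round() for z in(.12,.13)])
"
```

```text
-0.02 -0.028 [array([242., 176.]), array([241., 161.])]
-0.02 0.028 [array([194., 217.]), array([192., 201.])]
0 -0.028 [array([225., 191.]), array([224., 175.])]
0 0.028 [array([175., 232.]), array([174., 216.])]
0.02 -0.028 [array([208., 205.]), array([206., 189.])]
0.02 0.028 [array([157., 248.]), array([155., 232.])]
```

In the left panel the pod's front end is at about (170,220), which matches the zero-offset prediction. So the right box is sound, and I'll set it back.

Call:
{"name": "servo_tool", "arguments": {"plan": [[0,0,0.2,0,0,0,40],[0,0,0.5,0,0,0,40],[0,0,0.75,0,0,0,40],[0,0,0.88,0,0,0,40],[0,0,0.94,0,0,0,40],[0,0,0.97,0,0,0,40],[0,0,0.99,0,0,0,40],[0,0,1,0,0,0,40],[0,0,1,0,0,0,40]]}}

```text
time: 6.2
tool_pos: [0.4686, -0.2263, 0.0268]
ee_rot: [3.141, -0.002, -0.209]
wrist_force: [-0.1, -0.7, -2.7]
width: 0.0498
finger_force: 30.0
```

```bash
python3 -c "
from h import *
go(.4678,-.2261,.026,-.21)"
```

```text
t 6.2 pos [ 0.4686 -0.2263  0.0268] rpy [ 3.141e+00 -2.000e-03 -2.090e-01] w 0.0498 f 30.0 W [-0.1 -0.7 -2.7]
need [-0.008 -0.     0.007] [ 0.001 -0.002  0.   ]
```

Still bearing the weight about 1 mm up, so I'll ease down a little, open, rise, and look at the top view.

Call:
{"name": "servo_tool", "arguments": {"plan": [[0,0,0.005,0,0,0,40],[0,0,0.01,0,0,0,40],[0,0,0.01,0,0,0,40],[0,0,0.01,0,0,0,54],[0,0,0.01,0,0,0,60],[0,0,0.01,0,0,0,80],[0,0,0.01,0,0,0,94],[0,0,0.01,0,0,0,94],[0,0,0.01,0,0,0,94]]}}

```text
time: 6.95
tool_pos: [0.4677, -0.2257, 0.0244]
ee_rot: [3.142, 0.0, -0.209]
wrist_force: [-0.1, 0.2, 0.9]
width: 0.0831
finger_force: 0.0
```

Call:
{"name": "servo_tool", "arguments": {"plan": [[0,0,-0.3,0,0,0,94],[0,0,-0.6,0,0,0,94],[0,0,-0.9,0,0,0,94],[0,0,-1,0,0,0,94],[0,0,-1,0,0,0,94]]}}

```text
time: 7.37
tool_pos: [0.4696, -0.2269, 0.128]
ee_rot: [3.139, -0.007, -0.209]
wrist_force: [-0.0, 0.1, -0.0]
width: 0.0939
finger_force: 0.0
```

```bash
python3 -c "
from h import *
go(.4321,-.0154,.126,-.156)"
```

```text
t 7.37 pos [ 0.4696 -0.2269  0.128 ] rpy [ 3.139 -0.007 -0.209] w 0.0939 f 0.0 W [-0.   0.1 -0. ]
need [-0.807 -1.991  0.009] [ 0.002 -0.004 -0.034]
```

Call:
{"name": "servo_tool", "arguments": {"plan": [[-0.13,-0.33,0,0,0,0,94],[-0.28,-0.7,0,0,0,0,94],[-0.394,-0.993,0,0,0,0,94]]}}

```text
time: 7.62
tool_pos: [0.4479, -0.1184, 0.1217]
ee_rot: [-3.14, 0.005, -0.211]
wrist_force: [0.3, 0.8, 0.2]
width: 0.094
finger_force: 0.0
```

Call:
{"name": "servo_tool", "arguments": {"plan": [[-0.15,-0.37,0,0,0,-0.015,94],[-0.29,-0.72,0,0,0,-0.034,94],[-0.394,-0.993,0,0,0,-0.034,94],[-0.394,-0.993,0,0,0,-0.034,94],[-0.394,-0.993,0,0,0,-0.034,94]]}}

```text
time: 8.03
tool_pos: [0.4306, -0.0139, 0.1223]
ee_rot: [3.141, 0.003, -0.153]
wrist_force: [-0.3, -0.3, 0.3]
width: 0.0941
finger_force: 0.0
```

Call:
{"name": "servo_tool", "arguments": {"plan": [[0,0,0.25,0,0,0,94],[0,0,0.6,0,0,0,94],[0,0,0.8,0,0,0,94],[0,0,0.85,0,0,0,94],[0,0,0.85,0,0,0,94],[0,0,0.85,0,0,0,94]]}}

```text
time: 8.53
tool_pos: [0.4323, -0.016, 0.0396]
ee_rot: [3.141, -0.0, -0.157]
wrist_force: [0.4, -0.0, 0.5]
width: 0.0942
finger_force: 0.0
```

```bash
python3 -c "
from h import *
go(.4321,-.0154,.026,-.156)"
```

```text
t 8.53 pos [ 0.4323 -0.016   0.0396] rpy [ 3.141 -0.    -0.157] w 0.0942 f 0.0 W [ 0.4 -0.   0.5]
need [-0.003 -0.005  0.136] [ 0.    -0.    -0.001]
```

Call:
{"name": "servo_tool", "arguments": {"plan": [[0,-0.005,0.135,0,0,0,94],[0,-0.005,0.135,0,0,0,70],[0,-0.005,0.135,0,0,0,60],[0,-0.005,0.135,0,0,0,50],[0,-0.005,0.135,0,0,0,40],[0,-0.005,0.135,0,0,0,40],[0,-0.005,0.135,0,0,0,40],[0,-0.005,0.135,0,0,0,40],[0,-0.005,0.135,0,0,0,40]]}}

```text
time: 9.28
tool_pos: [0.4322, -0.0148, 0.0263]
ee_rot: [3.141, -0.001, -0.156]
wrist_force: [0.1, -0.8, 1.1]
width: 0.05
finger_force: 30.0
```

Call:
{"name": "servo_tool", "arguments": {"plan": [[0,0,-0.15,0,0,0,40],[0,0,-0.45,0,0,0,40],[0,0,-0.75,0,0,0,40],[0,0,-0.95,0,0,0,40],[0,0,-1,0,0,0,40],[0,0,-1,0,0,0,40]]}}

```text
time: 9.78
tool_pos: [0.4328, -0.0147, 0.1271]
ee_rot: [3.142, -0.003, -0.156]
wrist_force: [-0.6, 0.0, -3.2]
width: 0.0501
finger_force: 30.0
```

Call:
{"name": "servo_tool", "arguments": {"plan": [[0.35,0,0,0,0,0,40],[0,0,0,0,0,0,40],[-0.35,0,0,0,0,0,40],[0,0,0,0,0,0,40],[0.35,0,0,0,0,0,40],[0,0,0,0,0,0,40],[-0.35,0,0,0,0,0,40],[0,0,0,0,0,0,40],[0.35,0,0,0,0,0,40],[0,0,0,0,0,0,40],[-0.35,0,0,0,0,0,40],[0,0,0,0,0,0,40]]}}

```text
time: 10.78
tool_pos: [0.4083, -0.0101, 0.1136]
ee_rot: [-3.141, 0.034, -0.155]
wrist_force: [0.1, 0.9, -8.1]
width: 0.0498
finger_force: 30.0
```

Call:
{"name": "servo_tool", "arguments": {"plan": [[0.35,0,0,0,0,0,40],[-0.05,0,0,0,0,0,40],[-0.35,0,0,0,0,0,40],[0.05,0,0,0,0,0,40],[0.35,0,0,0,0,0,40],[0,0,0,0,0,0,40],[-0.35,0,0,0,0,0,40],[0,0,0,0,0,0,40],[0,0,0,0,0,0,40],[0,0,0,0,0,0,40],[0,0,0,0,0,0,40],[0,0,0,0,0,0,40]]}}

```text
time: 11.78
tool_pos: [0.433, -0.0148, 0.1266]
ee_rot: [3.141, -0.001, -0.156]
wrist_force: [-0.3, 0.0, -2.9]
width: 0.0498
finger_force: 30.0
```

```bash
python3 -c "
from h import *
go(.4321,-.0154,.126,-.156)
a=snap('scene');b=snap('top')
def C(c,im,X):
  u,v=proj(c,X).round().astype(int);return cv2.resize(im[v-50:v+50,u-50:u+50],(400,400),interpolation=2)
cv2.imwrite('pics/m1.png',np.hstack([C('scene',a,[.432,-.0154,.126]),C('top',b,[.468,-.226,.024])])[:,:,::-1])
x=[.4321,-.0154];yw=-.156
c=proj('scene',[*x,.126]).round();d=np.array([np.cos(yw),np.sin(yw),0])
for off in(-.02,0,.02):
  for e in (-.028,.028):
    print(off,e,[((proj('scene',np.array([*x,z])+(off+e)*d)-c+50)*4).round() for z in(.12,.13)])
for o in boxes(b,[(431,253)]):print(o[:4])
"
```

```text
t 11.78 pos [ 0.433  -0.0148  0.1266] rpy [ 3.141e+00 -1.000e-03 -1.560e-01] w 0.0498 f 30.0 W [-0.3  0.  -2.9]
need [-0.008  0.008  0.006] [ 0.    -0.001 -0.   ]
-0.02 -0.028 [array([226., 175.]), array([227., 159.])]
-0.02 0.028 [array([196., 216.]), array([196., 200.])]
0 -0.028 [array([216., 189.]), array([216., 173.])]
0 0.028 [array([185., 232.]), array([185., 215.])]
0.02 -0.028 [array([205., 204.]), array([205., 188.])]
0.02 0.028 [array([173., 248.]), array([173., 231.])]
(array([ 0.4685, -0.2258]), -0.209, np.float64(0.115), np.float64(0.055))
```

View pics/m1.png

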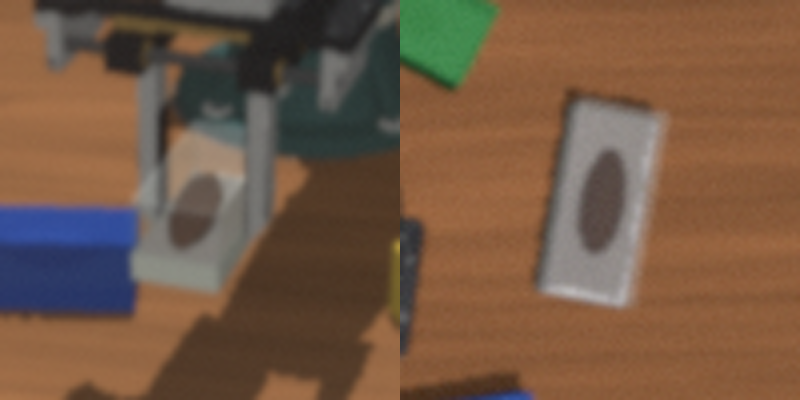

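```bash
python3 -c "
from h import *
for f,cx,yw,z0 in [('s0',[.4321,-.0154],-.156,0),('now',[.433,-.0148],-.156,.1005)]:
  im=snap('scene','s_m') if f=='now' else cv2.imread('pics/s0.png')[:,:,::-1]
  # rectify the box's plane z0+.025: long axis across
  d=np.array([np.cos(yw),np.sin(yw),0]);n=np.array([-d[1],d[0],0]);o=np.array([*cx,z0+.025])
  w=[(-.075,-.045),(.075,-.045),(.075,.045),(-.075,.045)]
  src=np.float32([proj('scene',o+a*d+b*n) for a,b in w]);dst=np.float32([(0,0),(600,0),(600,290),(0,290)])
  r=cv2.warpPerspective(im,cv2.getPerspectiveTransform(src,dst),(600,290),flags=2)
  cv2.line(r,(300,0),(300,20),(255,0,0),2)
  out=r if f=='s0' else np.vstack([out,r])
  if f=='now':
    for t in ('pod_middle','box_middle'): print(t,[(np.round(k['extent']),round(k['conf'],2)) for k in robot.find_in(t,'scene')])
cv2.imwrite('pics/m2.png',out[:,:,::-1])
"
```

```text
pod_middle []
box_middle [(array([290., 185.,  30.,  41.]), 0.76), (array([239., 250.,  57.,  48.]), 0.75), (array([252., 196.,  43.,  25.]), 0.74), (array([362., 201.,  46.,  33.]), 0.56)]
```

View pics/m2.png

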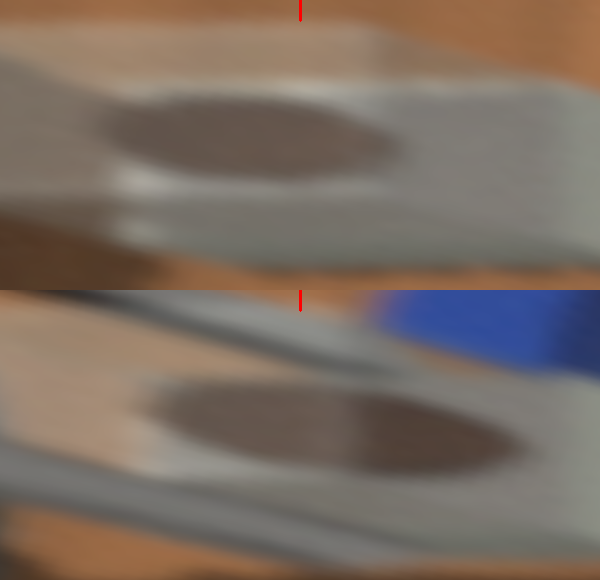

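Top panel (start): the pod spans x≈105–400 in the rectified view. Bottom panel (after shaking): it spans x≈155–525. Its centre has moved about 20 mm to the front while the tray stayed put, so the middle box rattles. In the earlier top crop the right box is upright in its old place with its pod centred. Now I'll carry the middle box over the card.

Call:
{"name": "servo_tool", "arguments": {"plan": [[0.1,-0.08,-0.1,0,0,0,40],[0.3,-0.23,-0.2,0,0,0,40],[0.5,-0.39,-0.25,0,0,0,40],[0.7,-0.55,-0.25,0,0,0,40],[0.95,-0.74,-0.25,0,0,0,40]]}}

```text
time: 12.45
tool_pos: [0.5384, 0.0441, 0.152]
ee_rot: [3.141, -0.001, -0.157]
wrist_force: [0.2, -0.4, -3.5]
width: 0.05
finger_force: 30.0
```

Call:
{"name": "servo_tool", "arguments": {"plan": [[0.22,-0.17,-0.1,0,0,0,40],[0.45,-0.35,-0.2,0,0,0,40],[0.65,-0.51,-0.25,0,0,0,40],[0.82,-0.64,-0.25,0,0,0,40],[0.92,-0.72,-0.25,0,0,0,40],[0.95,-0.74,-0.25,0,0,0,40],[0.95,-0.74,-0.25,0,0,0,40],[0.95,-0.74,-0.25,0,0,0,40],[0.95,-0.74,-0.25,0,0,0,40],[0.95,-0.74,-0.25,0,0,0,40],[0.95,-0.74,-0.25,0,0,0,40],[0.95,-0.74,-0.25,0,0,0,40]]}}

```text
time: 13.45
tool_pos: [0.6423, 0.1018, 0.1763]
ee_rot: [3.142, -0.0, -0.156]
wrist_force: [0.0, 0.5, -2.8]
width: 0.0501
finger_force: 30.0
```

```bash
python3 -c "
from h import *
go(.6429,.1016,.177,-.156)
a=snap('scene');print(abs(robot.get_obs()['qvel']).max())
u,v=proj('scene',[.643,.1016,.12]).round().astype(int)
cv2.imwrite('pics/f.png',cv2.resize(a[v-100:v+100,u-130:u+130],None,fx=3,fy=3,interpolation=2)[:600,:800,::-1])"
```

```text
t 13.45 pos [0.6423 0.1018 0.1763] rpy [ 3.142 -0.    -0.156] w 0.0501 f 30.0 W [ 0.   0.5 -2.8]
need [ 0.006  0.001 -0.007] [ 0. -0. -0.]
0.004023018593438062
```

View pics/f.png

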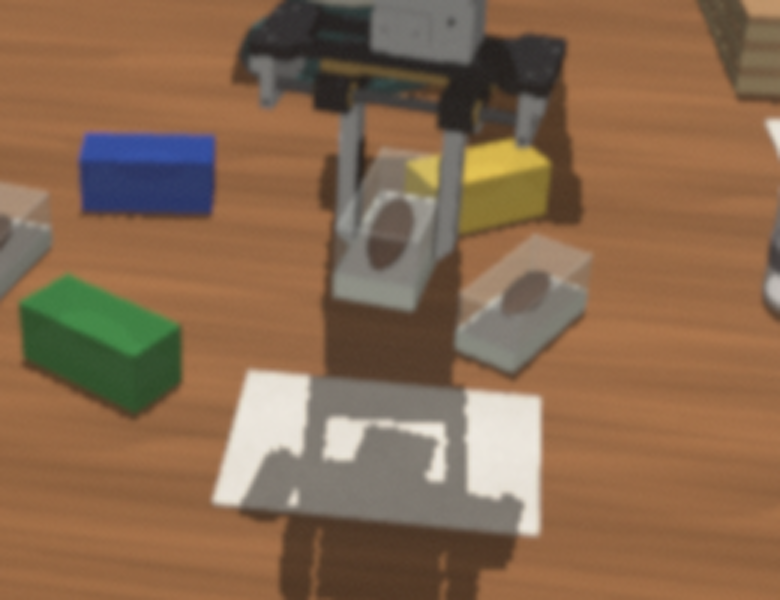

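```bash
python3 -c "
from h import *
out=[]
im=snap('scene')
for cx,yw,z0 in [([.4775,.189],-.496,0),([.6423,.1018],-.156,.1503)]:
  d=np.array([np.cos(yw),np.sin(yw),0]);n=np.array([-d[1],d[0],0]);o=np.array([*cx,z0+.032])
  w=[(-.075,-.045),(.075,-.045),(.075,.045),(-.075,.045)]
  src=np.float32([proj('scene',o+a*d+b*n) for a,b in w]);dst=np.float32([(0,0),(600,0),(600,290),(0,290)])
  r=cv2.warpPerspective(im,cv2.getPerspectiveTransform(src,dst),(600,290),flags=2)
  cv2.line(r,(300,0),(300,290),(255,0,0),1);out.append(r)
cv2.imwrite('pics/m3.png',np.vstack(out)[:,:,::-1])
"
```

```text
(no output)
```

View pics/m3.png

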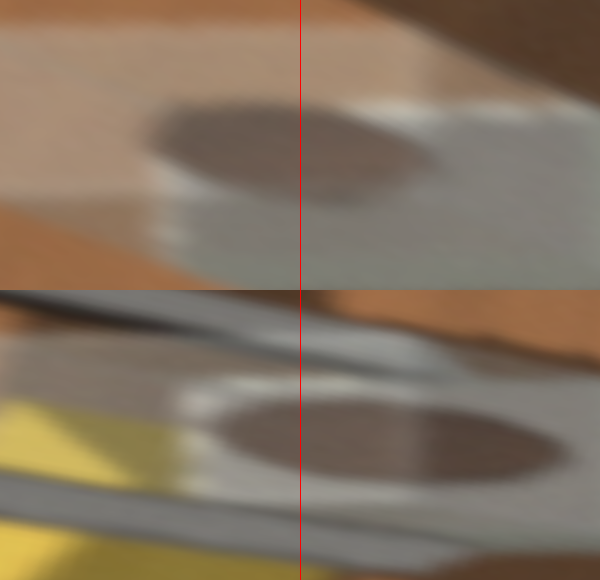

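In the untouched left box (top panel) the pod is centred at x≈292. In the held box (bottom panel) it is centred at x≈392, about 20–25 mm off centre, so this is the loose one. It is level and still over the card centre, about 15 cm up.

```bash
python3 -c "
from h import *
print(robot.close_job())"
```

```text
the job is handed in; nothing more can be done
None
```

The middle box is the one that rattles; I handed the job in with it held level and still about 15 cm over the middle of the blank card, after setting the sound right box back upright where it stood and leaving the left box untouched.

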